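# Cover the pigment mill and hold it on its third click

### The job

Get the pigment mill going: first set its loose metal cover gently, not dropping it, onto the steel grinding bowl so that it sits fully home and level, and let go of it. Then turn the black selector knob clockwise from its rest, counting the clicks, to the third stop and not past it, and hold it there: the knob is sprung and runs back to off if let go, so finish with the gripper still holding the knob on the third stop. Leave everything else on the table where it is.

Things in the scene. Friction and masses are not known exactly. Their poses are not given: they have to be found in the camera images.
- mill: The pigment mill, fixed: grey enamelled case 170 mm deep (its x) by 290 mm wide (its y), deck 75 mm above the table. Origin on the table under the middle of the case; x points away from the robot, y to the left; place and yaw (up to 0.3 rad) vary. On the deck stand the open steel grinding bowl, 60 mm to +y of the middle, and the black selector knob, 87 mm to -y.
- bowl_rim (a point): Centre of the grinding bowl's mouth at rim height, 125 mm above the table. The bowl is 122 mm across outside, 112 mm inside, 44 mm deep, cylindrical, with a blade hub 20 mm high at its bottom. When the cover is seated its flange rests on this rim and the cover's origin lies 8 mm below this point.
- cover: The mill's loose cover, round, about 0.2 to 0.35 kg: a locating spigot 106 mm across and 8 mm deep (lowest 3 mm chamfered) that drops into the bowl with 3 mm play all round, then an aluminium flange 128 mm across, 7 mm thick. Origin at the centre of the spigot's underside, z up. Starts flat on the table, grip up, to the left or right of the mill.
- cover_grip (a point): Point on the cover's axis inside its upright black round grip, 39 mm above the cover's underside (24 mm above the flange's top): a good height to pinch it. The grip is 29 mm across and stands from 15 to 51 mm above the underside.
- selector_grip (a point): Point on the knob's upright axis at pinching height, 111 mm above the table. Round skirt 48 mm across, top at 89 mm; on it an upright bar 46 mm long, 14 mm thick, top at 125 mm. Site x runs along the bar, white pointer line at the -x end. At rest (off) the bar lies along the mill's x, pointer to the robot. A mark on the dial plate shows each stop.
- selector (a joint): Knob angle, rad: 0 at rest (off, end stop), growing clockwise seen from above to an end stop at 1.98. Clicks every 22.5 degrees: stops at 0.393, 0.785, 1.178 (third), 1.571, 1.963. A spring pulls it back with 0.10 Nm at rest, 0.13 Nm at the third stop; the clicks add +-0.08 Nm, stiffest a quarter click past a stop, weakest a quarter before the next. It stays at no stop by itself.
- dish: Bystander: white ceramic mixing bowl, 110 mm across, 38 mm high, origin under its centre; stands on the side of the mill where the cover is not.
- tile: Bystander: white and blue glazed tile, 70 x 70 x 9 mm, lying in front of the mill towards the robot, origin under its centre.
- scraper: Bystander: scraper with wooden handle, 190 mm long and 24 mm high, lying at the left; origin on the table below its middle.
- brush: Bystander: wooden-handled brush, 160 mm long, lying at the right; origin under its middle.
- batten: Bystander: flat wooden batten 320 x 26 x 8 mm, lying on the far left; origin under its centre.
- bottle: Bystander: white bottle with blue cap, 64 mm across, 190 mm high, standing to the left of the mill; origin under its centre.
- spray: Bystander: small spray bottle, 52 mm across, 131 mm high, standing to the right of the mill; origin under its centre.
- jar: Bystander: amber jar with white lid, 60 mm across, 75 mm high, standing on the far right; origin under its centre.

How it is judged:
On the way, in this order (a step that is already met when the one before it is completed fails the run):
1. the cover sits fully home and level on the bowl, let go of, with the knob still at off (horizontal distance between cover and bowl_rim below 0.006 m and z of cover in the frame of bowl_rim between -0.0105 and -0.0055 m and angle between cover's own z axis and vertical below 0.03 rad and contact force between the fingers and cover below 0.05 N and value of joint selector below 0.2 rad), for 0.3 s.
2. the fingers hold the knob on its third stop, cover still seated (horizontal distance between cover and bowl_rim below 0.006 m and z of cover in the frame of bowl_rim between -0.0105 and -0.0055 m and angle between cover's own z axis and vertical below 0.03 rad and value of joint selector between 1.06 and 1.3 rad and contact force between the fingers and selector above 1 N), for 0.5 s.
At the end, for the whole second after the job is handed in: The cover is seated in the bowl (axis within 6 mm of the bowl's, origin 8 +-2.5 mm below the rim, tilt under 0.03 rad), touched by no finger, and the fingers hold the knob still (contact over 1 N) between 1.06 and 1.30 rad, that is on the third stop (all of step 2 and velocity of joint selector between -0.15 and 0.15 rad/s and contact force between the fingers and cover below 0.05 N); the arm keeps its last pose, push and grip.
It fails at once if the knob is turned while the cover is not seated (value of joint selector above 0.3 rad and not (horizontal distance between cover and bowl_rim below 0.006 m and z of cover in the frame of bowl_rim between -0.0105 and -0.0055 m and angle between cover's own z axis and vertical below 0.03 rad)).
It fails at once if the knob is run past the third stop towards the fourth (value of joint selector above 1.42 rad).
It fails at once if the cover is let go of in the air above the bowl (height (world z) of cover above 0.13 m and contact force between the fingers and cover below 0.05 N and contact force between cover and mill below 0.05 N).
It fails at once if the cover is banged onto the mill (contact force between cover and mill above 60 N).
It fails at once if a bystander is moved (distance of any of dish, tile, scraper, brush, batten, bottle, spray, jar from where it was at the start of the episode above 0.02 m).
It also fails if it takes over 51 s, if anything falls off the work surface, if the arm or the gripper's body presses on something with over 40 N, if the wrist force passes 120 N, or if a joint passes its speed limit or range.

### The arm

A 7-joint arm with a two-finger parallel gripper is mounted at the origin on the work surface. World frame = base frame: x ahead of the robot, y to its left, z up, the work surface at z = 0. Lengths are in m, angles in rad, forces in N, time in s.
With the tool pointing down it reaches from about 0.4 to 0.85 m from the base axis. Payload 4.5 kg.
Tool frame: the origin (TCP) lies between the finger pads; the fingertips stand 11 mm ahead of it and the grasp point (between the pads) lies 8 mm behind it (r.tip_reach is the distance from the TCP to the fingertips, in m); x points along the fingers, y is the direction in which the jaws open and shut, and the axes are right-handed (so a half turn about x gives the same grasp; the last joint's range is limited). The gripper opens to 88 mm and grips with 3 to 60 N. Pads are 18 mm wide; open, the fingers measure 123 mm over their backs; the gripper's body (75 mm by 187 mm) begins 45 mm behind the grasp point.
Start: joints at [-1.247, 0.689, -0.195, 1.565, 0.157, 0.902, -0.215], TCP at [0.179, 0.599, 0.25] pointing down, gripper open.
Joint ranges: [-3.01, 3.01], [-0.46, 2.08], [-1.47, 1.51], [0.13, 2.56], [-1, 4.14], [0.04, 2.09], [-2.66, 2.66]. Speed limits (rad/s): [2.57, 2.57, 3.14, 3.14, 3.14, 3.14, 3.14].

### API

Orientations are given as a unit quaternion [x, y, z, w].
In Python, from plant import r gives the robot as it stands.
- The arm moves only by the tool drive_tool, never from a script. Its argument "deltas" is a list of rows, each a list of 3 entries, a list of its own where there are three numbers: the turn, a rotation vector about the tool's x, y, z in degrees, then the shift along the tool's x, y, z in cm, then the finger opening in cm, from 0 to 8.81. A call has 1 to 12 rows; each row shifts and turns the commanded pose from where the row before left it, along the tool's axes as they then stand; what a row does not reach is not made up. A row lasts 1/12 s, in which the tool goes at most 41.7 mm and 7.16 degrees, less where a joint would pass 70% of its speed; a pose out of reach is approached as far as the arm can. A call is refused whole if a number of a shift passes 4.17 or a number of a turn 7.16, either way. A call with a gripper value outside its range is refused whole. The fingers move at their own pace and stop on an object; "force" is the grip in N (left out, the last holds). Time passes only in rows, so rows that do not move let the fingers close. It gives the time, the measured TCP pose, the force and the opening at its end, in the units of the state.
- r.get_state(): the state, without advancing time (a new reading comes with each control period).
- r.snapshot(name): name is "scene" or "top"; returns a dict with "color" (384x512x3 uint8, red, green, blue), "fov_y" (degrees; the focal length in pixels is half the picture's height over the tangent of half this angle, whatever the lens; pixels are square), "cx", "cy" (the principal point, pixels), "extrinsics" (4x4, takes a point from world to camera coordinates). Camera axes: x right, y up, looking along -z (the intrinsics and any distortion apply to the point x, -y, -z); pixel columns grow to the right and rows downward; lengths in m; the calibration is good to about 2 mm. A picture is of the moment at which its call begins. There is no depth.
- r.finish_job(): hands the job in, once; it reports no verdict.
The state is a dict: "clock": time; "q": joint angles; "qd": joint speeds; "joint_torque": joint torques, N m; "tool_pos": TCP position; "eef_rot": TCP orientation; "contact_force": force on the tool from outside, world axes, zero at the start; "moment": the same for the moment, N m; "opening": opening from 0.0 (shut) to 1.0 (fully open).
Only numpy, scipy, OpenCV 4.12 (cv2) and the standard library are available. Lean on these libraries where they do the work, as an engineer would, in place of code of your own. Each camera call takes 0.05 s, during which the arm holds its last target. There are 200 camera calls.

## Working session

There is one attempt and no reset: what is moved stays moved. The work goes in short steps, Python scripts to look and compute and a tool call to move; the robot and the scene stay as the last step left them, time stands still between calls to the robot, and variables do not carry over. Pictures are saved under pics/ and viewed, about 8 in all and at most 12, crops included, and the job is handed in when it is done.

Besides the shell and the picture viewer there is one more tool, called after ">>>" in YAML: its name, and indented under it one key for each argument. drive_tool: Moves the arm, as the interface text tells. Its arguments: {"type":"object","properties":{"deltas":{"type":"array","items":{"type":"array"}},"force":{"type":"number"}},"required":["deltas"]}

```bash
mkdir -p pics; ls; python3 - <<'E'
from plant import r
import cv2,numpy as np
s=r.get_state();print(s)
for n in("scene","top"):
    d=r.snapshot(n);cv2.imwrite(f"pics/{n}0.png",d["color"][:,:,::-1]);print(n,{k:v for k,v in d.items() if k!="color"})
E
```

```text
pics
{'clock': 0.0, 'q': array([-1.247209  ,  0.68998097, -0.19452287,  1.56635727,  0.15731865,
        0.90252491, -0.21507203]), 'qd': array([-1.63798046e-04, -5.14979558e-05, -8.71556295e-04,  2.64014271e-04,
       -7.04894428e-04,  7.77905403e-04, -1.98924071e-03]), 'joint_torque': array([ 2.03824038e-04, -5.27555537e+01, -1.26663040e+00, -1.53424484e+01,
       -5.25678496e-02,  6.66270062e-03,  1.61284911e-04]), 'tool_pos': array([0.17846148, 0.59832388, 0.24890862]), 'eef_rot': array([ 0.10138902,  0.69974669, -0.10271258,  0.69966061]), 'contact_force': array([-0.06000391,  0.80144359,  0.24107449]), 'moment': array([ 0.0328464 , -0.02598508, -0.00399274]), 'opening': 1.000705748063621}
scene {'fov_y': 46.990429622203635, 'cx': 252.34967065101128, 'cy': 186.27495553559518, 'extrinsics': array([[-0.86892858,  0.49493047, -0.00263764,  0.4651536 ],
       [-0.38300883, -0.66903801,  0.63693985,  0.16019907],
       [ 0.31347626,  0.55446548,  0.77090899, -1.99716551],
       [ 0.        ,  0.        ,  0.        ,  1.        ]])}
top {'fov_y': 57.92090430662165, 'cx': 256.691205811456, 'cy': 194.42188786448267, 'extrinsics': array([[ 8.75254996e-04, -9.99962268e-01, -8.64267674e-03,
         3.71787112e-02],
       [ 9.95087623e-01,  1.53475126e-05,  9.89980889e-02,
        -5.33573519e-01],
       [-9.89942208e-02, -8.68686923e-03,  9.95050090e-01,
        -1.25734246e+00],
       [ 0.00000000e+00,  0.00000000e+00,  0.00000000e+00,
         1.00000000e+00]])}
```

View pics/scene0.png

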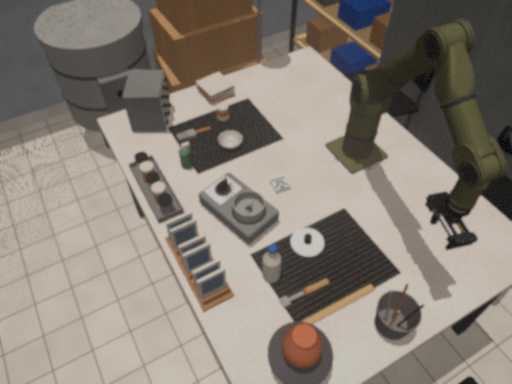

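View pics/top0.png

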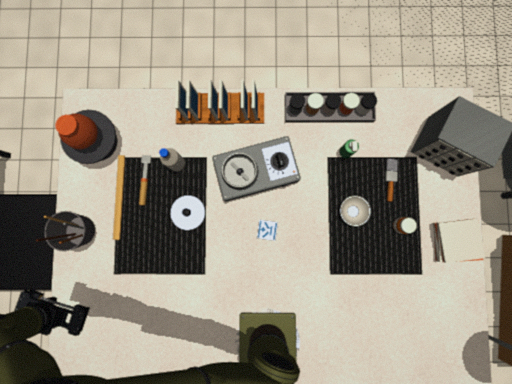

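The top view shows the cover at about (188,212), the bowl at (239,171) and the knob at (280,161). The mill is turned slightly. Next I'll measure these with contours and rays.

```bash
cat >h.py <<'E'
import numpy as np,cv2
from plant import r
def cam(n):
    d=r.snapshot(n);h=d["color"].shape[0];d["f"]=h/2/np.tan(np.radians(d["fov_y"]/2));return d
def ray(d,u,v,z):
    E=d["extrinsics"];R=E[:3,:3];c=-R.T@E[:3,3]
    w=R.T@np.array([(u-d["cx"])/d["f"],-(v-d["cy"])/d["f"],-1]);return c+w*(z-c[2])/w[2]
def proj(d,p):
    E=d["extrinsics"];q=E[:3,:3]@np.array(p)+E[:3,3]
    return np.array([d["cx"]+d["f"]*q[0]/-q[2],d["cy"]-d["f"]*q[1]/-q[2]])
def circ(d,p,rad,z):
    return np.array([proj(d,[p[0]+rad*np.cos(a),p[1]+rad*np.sin(a),z]) for a in np.linspace(0,6.28,60)])
E
python3 - <<'E'
from h import *
d=cam("top");s=cam("scene")
img=d["color"];hsv=cv2.cvtColor(img,cv2.COLOR_RGB2HSV)
# cover: bright blob on black mat
def blobs(m,box,mn=30):
    x0,y0,x1,y1=box;n,l,st,c=cv2.connectedComponentsWithStats(m[y0:y1,x0:x1].astype(np.uint8))
    return [(st[i],c[i]+[x0,y0],st[i,4]) for i in range(1,n) if st[i,4]>mn],l
m=(img.min(2)>120)
b,l=blobs(m,(165,190,207,235));print("cover",[(x[1],x[2],x[0]) for x in b])
for x in b:
    c=x[0];u,v=165+c[0]+c[2]/2-.5,190+c[1]+c[3]/2-.5
    print(u,v,ray(d,u,v,.015),ray(d,u-c[2]/2,v,.015)-ray(d,u+c[2]/2,v,.015),)
# knob/plate
m=img.max(2)<60
b,l=blobs(m,(266,145,296,178));print("knob",[(x[1],x[2],x[0]) for x in b])
g=cv2.resize(img[130:240,160:310],None,fx=5,fy=5,interpolation=cv2.INTER_CUBIC)
g2=cv2.resize(s["color"][165:255,190:330],None,fx=5,fy=5,interpolation=cv2.INTER_CUBIC)
cv2.imwrite("pics/t1.png",g[:,:,::-1]);cv2.imwrite("pics/s1.png",g2[:,:,::-1])
for n,p,z in(("bowl",(239,171),.125),("knob",(280,161),.125)):print(n,ray(d,*p,z))
for n,p,z in(("bowl",(249,207),.125),("knob",(223,184),.125),("cover",(308,242),.015)):print(n,ray(s,*p,z))
E
```

```text
cover [(array([206., 212.]), np.int32(45), array([41,  0,  1, 45, 45], dtype=int32)), (array([187.39140271, 212.25339367]), np.int32(884), array([  6,   5,  34,  35, 884], dtype=int32))]
206.0 212.0 [0.468989   0.22606633 0.015     ] [-1.69664177e-06  3.72537477e-03  0.00000000e+00]
187.5 212.0 [0.4689576  0.29501758 0.015     ] [-5.77391007e-05  1.26779732e-01  0.00000000e+00]
knob [(array([278.95945946, 160.        ]), np.int32(148), array([  7,   8,  14,  16, 148], dtype=int32))]
bowl [0.60475254 0.09749909 0.125     ]
knob [ 0.6395449 -0.0436879  0.125    ]
bowl [0.61759029 0.11996606 0.125     ]
knob [ 0.65043081 -0.02708661  0.125     ]
cover [0.46523908 0.30268547 0.015     ]
```

View pics/t1.png

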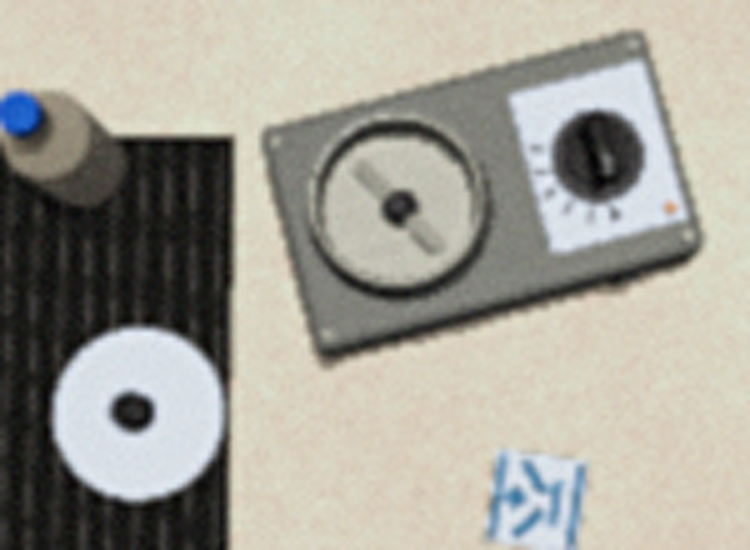

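View pics/s1.png

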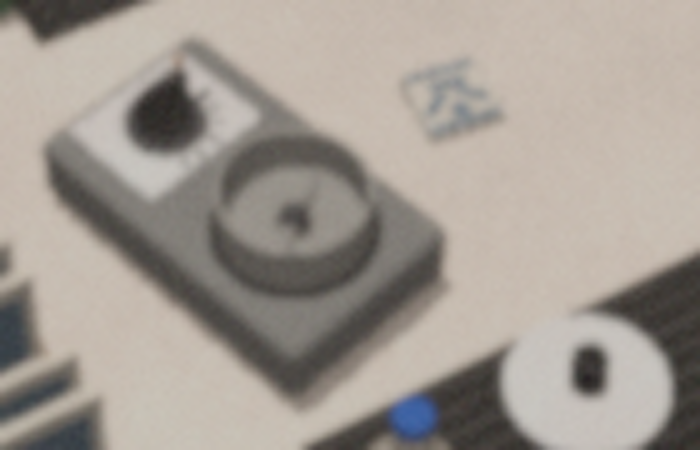

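The top crop shows the bowl centred near (400,207), the skirt at (598,155) and deck screws at (275,143), (637,44), (690,235) and (328,335). The scene crop shows the bowl rim, knob and cover clearly.

```bash
python3 - <<'E'
from h import *
d=cam("top");s=cam("scene")
T=lambda x,y,z:ray(d,160+(x+.5)/5-.5,130+(y+.5)/5-.5,z)
sc=[T(*p,.076) for p in((275,143),(637,44),(690,235),(328,335))]
o=np.mean(sc,0);e=sc[1]+sc[2]-sc[0]-sc[3];e2=sc[0]+sc[1]-sc[2]-sc[3]
print("mill o",o,"yaw",np.arctan2(e[0],-e[1]),np.arctan2(-e2[1],e2[0]),"sides",[np.linalg.norm(sc[i]-sc[i-1]) for i in range(4)])
bowl=T(400,207,.125);kn=T(598,155,.089);print("bowl",bowl,"knob",kn,"dist",np.linalg.norm((bowl-kn)[:2]))
ab=kn-bowl;yaw=np.arctan2(ab[0],-ab[1]);print("yaw",yaw)
ex=np.array([np.cos(yaw),np.sin(yaw),0]);ey=np.array([-ex[1],ex[0],0])
print("o from bowl",bowl-.06*ey,"from knob",kn+.087*ey)
# grip top: dark blob within cover both views
from itertools import product
for n,D,box in(("top",d,(175,200,200,225)),("scene",s,(292,228,322,256))):
    x0,y0,x1,y1=box;g=D["color"].max(2)
    m=(g[y0:y1,x0:x1]<75).astype(np.uint8);c=cv2.connectedComponentsWithStats(m)
    print(n,[(c[2][i],c[3][i]+[x0,y0]) for i in range(1,c[0])])
m=(s["color"].min(2)>125).astype(np.uint8)[222:262,284:332];c=cv2.connectedComponentsWithStats(m);i=1+np.argmax(c[2][1:,4])
k=cv2.findContours((c[1]==i).astype(np.uint8),0,cv2.CHAIN_APPROX_NONE)[0][0];el=cv2.fitEllipse(k);print("scene cover ellipse",el,ray(s,el[0][0]+284,el[0][1]+222,.015))
m=(d["color"].min(2)>120).astype(np.uint8)[190:235,165:206];c=cv2.connectedComponentsWithStats(m);i=1+np.argmax(c[2][1:,4])
k=cv2.findContours((c[1]==i).astype(np.uint8),0,cv2.CHAIN_APPROX_NONE)[0][0];el=cv2.fitEllipse(k);cov=ray(d,el[0][0]+165,el[0][1]+190,.015);print("top",el,cov)
# overlays
out=[]
for D,(x0,y0,w,h) in((d,(165,130,140,110)),(s,(190,165,140,95))):
    g=cv2.resize(D["color"][y0:y0+h,x0:x0+w,::-1],None,fx=5,fy=5,interpolation=cv2.INTER_CUBIC).copy()
    f=lambda P:np.int32(np.round((np.array(P)-[x0,y0]+.5)*5-.5)).reshape(-1,1,2)
    for p,rad,z,col in((bowl,.061,.125,(0,0,255)),(bowl,.061,.075,(0,160,255)),(kn,.024,.089,(0,255,0)),(cov,.064,.015,(255,0,0)),(cov,.0145,.051,(255,0,255))):
        cv2.polylines(g,[f(circ(D,p,rad,z))],True,col,1)
    c=[o+sx*.085*ex+sy*.145*ey for sx,sy in((1,1),(1,-1),(-1,-1),(-1,1))]
    cv2.polylines(g,[f([proj(D,[q[0],q[1],.075]) for q in c])],True,(255,255,0),1)
    out.append(g)
h=np.vstack(out);h=cv2.resize(h,None,fx=.58,fy=.58,interpolation=cv2.INTER_AREA);cv2.imwrite("pics/ov.png",h);print(h.shape)
E
```

```text
mill o [0.62630027 0.03904447 0.076     ] yaw 0.2709358587978149 -0.2676845117322308 sides [np.float64(0.14432135239625055), np.float64(0.27080635464877123), np.float64(0.1441967563703039), np.float64(0.26794445782227905)]
bowl [0.60475134 0.09543379 0.125     ] knob [ 0.64810497 -0.04299109  0.089     ] dist 0.14505510376253225
yaw 0.30351559203304707
o from bowl [0.62268396 0.03817629 0.125     ] from knob [0.62210268 0.04003228 0.089     ]
top [(array([ 8,  9,  7,  7, 40], dtype=int32), array([186.075, 211.95 ]))]
scene [(array([25,  0,  5,  4, 13], dtype=int32), array([319.53846154, 229.        ])), (array([13,  7,  5,  8, 32], dtype=int32), array([307.34375, 238.78125])), (array([ 0, 23,  6,  5, 16], dtype=int32), array([293.5625, 253.75  ])), (array([27, 25,  3,  3,  6], dtype=int32), array([320.33333333, 254.33333333]))]
scene cover ellipse ((19.94746208190918, 15.907997131347656), (30.284883499145508, 43.72397232055664), 130.83567810058594) [0.46829935 0.27982759 0.015     ]
top ((22.32149314880371, 22.225059509277344), (33.313819885253906, 34.00171661376953), 39.78970718383789) [0.46811971 0.29566586 0.015     ]
(594, 406, 3)
```

View pics/ov.png

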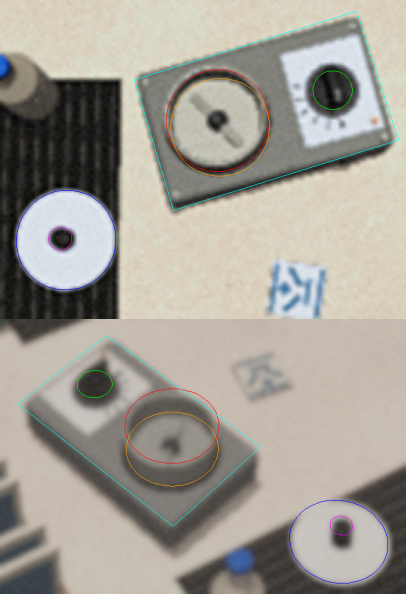

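The overlay matches both views: cover at about (0.468,0.295), bowl at about (0.607,0.096), mill yaw about 0.28. I'll refine the rim and work out the first move.

```bash
cat >>h.py <<'E'
from scipy.spatial.transform import Rotation as Ro
def down(th):  # tool x down, tool y at heading th
    y=np.array([np.cos(th),np.sin(th),0]);x=np.array([0,0,-1.]);return Ro.from_matrix(np.c_[x,y,np.cross(x,y)])
def togo(p,th=None):
    s=r.get_state();R=Ro.from_quat(s["eef_rot"]);y=R.as_matrix()[:,1]
    print("t",s["clock"],"pos",s["tool_pos"].round(4),"y-heading",np.degrees(np.arctan2(y[1],y[0])).round(2),"tilt",R.as_matrix()[:,0].round(4),"op",s["opening"],"F",s["contact_force"].round(2),"q",s["q"].round(2))
    print(" shift cm (tool now):",(R.inv().apply(np.array(p)-s["tool_pos"])*100).round(2))
    if th is not None:
        print(" turn deg:",np.degrees((R.inv()*down(th)).as_rotvec()).round(2)," shift in final frame:",(down(th).inv().apply(np.array(p)-s["tool_pos"])*100).round(2))
E
python3 - <<'E'
from h import *
d=cam("top")
g=d["color"].astype(int).mean(2)
print("grip top",ray(d,186.075,211.95,.050),"bottle",ray(d,165,154,.19),"cam",-d["extrinsics"][:3,:3].T@d["extrinsics"][:3,3])
# rim radial profile
b=np.array([.606,.096,.125])
G=g.astype(np.float32)
rr=np.arange(.046,.072,.001)
acc=[]
for a in np.arange(0,360,45):
    P=np.array([proj(d,[b[0]+q*np.cos(np.radians(a)),b[1]+q*np.sin(np.radians(a)),.125]) for q in rr],np.float32)
    print(a,cv2.remap(G,P[:,0],P[:,1],cv2.INTER_CUBIC)[:,0].astype(int)[::2])
for th in(90,-90,):togo([.468,.294,.15],np.radians(th))
E
```

```text
grip top [0.46743939 0.29289493 0.05      ] bottle [0.65025799 0.33623308 0.19      ] cam [0.40645023 0.02626313 1.30426281]
0 [156 113  86  58  39  43  69 114 148 146 136 131 125]
45 [190 179 154 107  63  45  60  95 133 147 139 127 124]
90 [190 188 172 138 110 108 130 155 145 126 122 122 125]
135 [191 188 181 167 160 140 110  71  44  55  91 114 124]
180 [192 190 181 176 145  99  55  33  28  48  75 107 122]
225 [189 190 182 166 147 104  59  39  42  64  97 118 124]
270 [191 168 137 126 122 119 102  82  73  82 103 122 127]
315 [164 120  90  65  56  80 124 144 142 133 125 122 125]
t 0.35 pos [0.1785 0.5988 0.2495] y-heading 73.4 tilt [-1.e-04 -3.e-04 -1.e+00] op 1.00498503644321 F [-0.16 -0.29  0.22] q [-1.25  0.69 -0.19  1.57  0.16  0.9  -0.22]
 shift cm (tool now): [  9.96 -20.94  36.45]
 turn deg: [-16.6   -0.     0.02]  shift in final frame: [  9.95 -30.48  28.95]
t 0.35 pos [0.1785 0.5988 0.2495] y-heading 73.4 tilt [-1.e-04 -3.e-04 -1.e+00] op 1.00498503644321 F [-0.16 -0.29  0.22] q [-1.25  0.69 -0.19  1.57  0.16  0.9  -0.22]
 shift cm (tool now): [  9.96 -20.94  36.45]
 turn deg: [1.634e+02 3.000e-02 0.000e+00]  shift in final frame: [  9.95  30.48 -28.95]
```

>>> drive_tool:
  deltas:
    - [[0,0,0],[0.6,-1.75,3.04],8.8]
    - [[0,0,0],[0.6,-1.75,3.04],8.8]
    - [[0,0,0],[0.6,-1.75,3.04],8.8]
    - [[0,0,0],[0.6,-1.75,3.04],8.8]
    - [[0,0,0],[0.6,-1.75,3.04],8.8]
    - [[0,0,0],[0.6,-1.75,3.04],8.8]
    - [[0,0,0],[0.6,-1.75,3.04],8.8]
    - [[0,0,0],[0.6,-1.75,3.04],8.8]
    - [[0,0,0],[0.6,-1.75,3.04],8.8]
    - [[0,0,0],[0.6,-1.75,3.04],8.8]
    - [[0,0,0],[0.6,-1.75,3.04],8.8]
    - [[0,0,0],[0.6,-1.75,3.04],8.8]

```text
clock: 1.35
tool_pos: [0.4693, 0.2922, 0.1776]
eef_rot: [0.102, 0.7, -0.102, 0.7]
contact_force: [1.0, 0.3, -0.4]
opening: 0.998
```

```bash
python3 -c "
from h import *
togo([.4677,.294,.033],np.radians(73.4))"
```

```text
t 1.35 pos [0.4693 0.2922 0.1776] y-heading 73.4 tilt [ 3.e-04  3.e-04 -1.e+00] op 0.997967125930157 F [ 1.02  0.32 -0.36] q [-0.5   0.7  -0.24  1.85  0.26  0.62  0.38]
 shift cm (tool now): [14.46  0.12 -0.21]
 turn deg: [ 0.    0.01 -0.02]  shift in final frame: [14.46  0.13 -0.2 ]
```

>>> drive_tool:
  deltas:
    - [[0,0,0],[2,0.1,-0.2],7]
    - [[0,0,0],[2,0,0],7]
    - [[0,0,0],[2,0,0],7]
    - [[0,0,0],[2,0,0],7]
    - [[0,0,0],[2,0,0],7]
    - [[0,0,0],[2,0,0],7]
    - [[0,0,0],[1.5,0,0],7]
    - [[0,0,0],[0.9,0,0],7]
    - [[0,0,0],[0,0,0],7]
    - [[0,0,0],[0,0,0],7]
  force: 15

```text
clock: 2.18
tool_pos: [0.4666, 0.2951, 0.0338]
eef_rot: [0.102, 0.7, -0.102, 0.7]
contact_force: [0.8, -0.9, 0.3]
opening: 0.793
```

```bash
python3 -c "
from h import *
togo([.4677,.294,.033])
s=cam('scene')
p=proj(s,[.468,.294,.03]).astype(int);print(p)
x,y=p
cv2.imwrite('pics/c1.png',cv2.resize(s['color'][y-50:y+50,x-65:x+65,::-1],None,fx=5,fy=5,interpolation=cv2.INTER_CUBIC))"
```

```text
t 2.1833 pos [0.4666 0.2951 0.0338] y-heading 73.4 tilt [-2.e-04 -1.e-04 -1.e+00] op 0.7931784990937695 F [ 0.76 -0.95  0.28] q [-0.57  0.94 -0.13  1.92  0.34  0.31  0.31]
 shift cm (tool now): [ 0.08 -0.07  0.14]
[306 238]
```

View pics/c1.png

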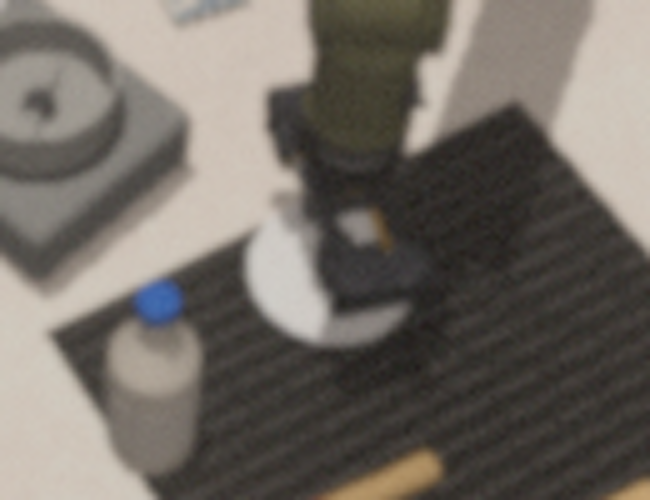

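The fingers straddle the grip and the cover is undisturbed. Closing now.

>>> drive_tool:
  deltas:
    - [[0,0,0],[0,0,0.1],5]
    - [[0,0,0],[0,0,0],4]
    - [[0,0,0],[0,0,0],3]
    - [[0,0,0],[0,0,0],2]
    - [[0,0,0],[0,0,0],1.5]
    - [[0,0,0],[0,0,0],1.5]
    - [[0,0,0],[0,0,0],1.5]
    - [[0,0,0],[0,0,0],1.5]
  force: 30

```text
clock: 2.9
tool_pos: [0.4677, 0.2953, 0.0339]
eef_rot: [0.102, 0.7, -0.102, 0.7]
contact_force: [1.2, 0.8, 0.3]
opening: 0.32
```

>>> drive_tool:
  deltas:
    - [[0,0,0],[-0.5,0,0],1.5]
    - [[0,0,0],[-1.5,0,0],1.5]
    - [[0,0,0],[-2.5,0,0],1.5]
    - [[0,0,0],[-2.5,0,0],1.5]
    - [[0,0,0],[-2.5,0,0],1.5]
    - [[0,0,0],[-2.5,0,0],1.5]
    - [[0,0,0],[-2.5,0,0],1.5]
    - [[0,0,0],[-2.5,0,0],1.5]
    - [[0,0,0],[-2.5,0,0],1.5]
    - [[0,0,0],[-2.0,0,0],1.5]
    - [[0,0,0],[0,0,0],1.5]
    - [[0,0,0],[0,0,0],1.5]

```text
clock: 3.9
tool_pos: [0.4674, 0.2944, 0.249]
eef_rot: [0.102, 0.699, -0.102, 0.7]
contact_force: [0.1, 0.1, -3.5]
opening: 0.314
```

```bash
python3 -c "
from h import *
togo([.6103,.0977,.22])"
```

```text
t 3.9 pos [0.4674 0.2944 0.249 ] y-heading 73.38 tilt [ 7.e-04  2.e-04 -1.e+00] op 0.31448556476740436 F [ 0.07  0.09 -3.52] q [-0.48  0.6  -0.28  1.79  0.22  0.79  0.42]
 shift cm (tool now): [  2.91 -14.76  19.31]
```

>>> drive_tool:
  deltas:
    - [[0,0,0],[0,-0.76,0.8],1.5]
    - [[0,0,0],[0,-1.4,1.85],1.5]
    - [[0,0,0],[0,-1.4,1.85],1.5]
    - [[0,0,0],[0,-1.4,1.85],1.5]
    - [[0,0,0],[0,-1.4,1.85],1.5]
    - [[0,0,0],[0,-1.4,1.85],1.5]
    - [[0,0,0],[0.5,-1.4,1.85],1.5]
    - [[0,0,0],[0.8,-1.4,1.85],1.5]
    - [[0,0,0],[0.8,-1.4,1.85],1.5]
    - [[0,0,0],[0.8,-1.4,1.85],1.5]
    - [[0,0,0],[0.8,-1.4,1.86],1.5]
    - [[0,0,0],[0.8,0,0],1.5]

```text
clock: 4.9
tool_pos: [0.6123, 0.0896, 0.2007]
eef_rot: [0.103, 0.699, -0.107, 0.699]
contact_force: [0.6, -1.3, -1.6]
opening: 0.316
```

>>> drive_tool:
  deltas:
    - [[0,0,0],[0,0,0],1.5]
    - [[0,0,0],[0,0,0],1.5]
    - [[0,0,0],[0,0,0],1.5]

```text
clock: 5.15
tool_pos: [0.6094, 0.0992, 0.2031]
eef_rot: [0.102, 0.7, -0.101, 0.699]
contact_force: [1.0, 0.3, -2.8]
opening: 0.317
```

```bash
python3 - <<'E'
from h import *
togo([.6103,.0977,.17])
d=cam("top");s=cam("scene");p=r.get_state()["tool_pos"];zc=p[2]-.0339
out=[]
for D,(x0,y0,w,h) in((d,(205,130,70,80)),(s,(205,155,90,80))):
    g=cv2.resize(D["color"][y0:y0+h,x0:x0+w,::-1],None,fx=6,fy=6,interpolation=cv2.INTER_CUBIC).copy()
    g0=g.copy()
    f=lambda P:np.int32(np.round((np.array(P)-[x0,y0]+.5)*6-.5)).reshape(-1,1,2)
    for c,rad,z,col in(([.6103,.0977],.061,.125,(0,0,255)),(p,.064,zc+.015,(255,0,0))):
        cv2.polylines(g,[f(circ(D,c,rad,z))],True,col,1)
    out.append(cv2.resize(np.hstack([g0,g]),(800,int(800*h/w/2))))
cv2.imwrite("pics/o2.png",np.vstack(out)[:800]);a=np.vstack(out);print(a.shape)
a=cv2.resize(a,None,fx=600/a.shape[0],fy=600/a.shape[0]);cv2.imwrite("pics/o2.png",a)
E
```

```text
t 5.15 pos [0.6094 0.0992 0.2031] y-heading 73.5 tilt [-1.9e-03  8.0e-04 -1.0e+00] op 0.3172068692057232 F [ 1.    0.28 -2.83] q [-0.08  0.74 -0.29  1.63  0.27  0.81  0.81]
 shift cm (tool now): [ 3.31 -0.12  0.14]
(812, 800, 3)
```

View pics/o2.png

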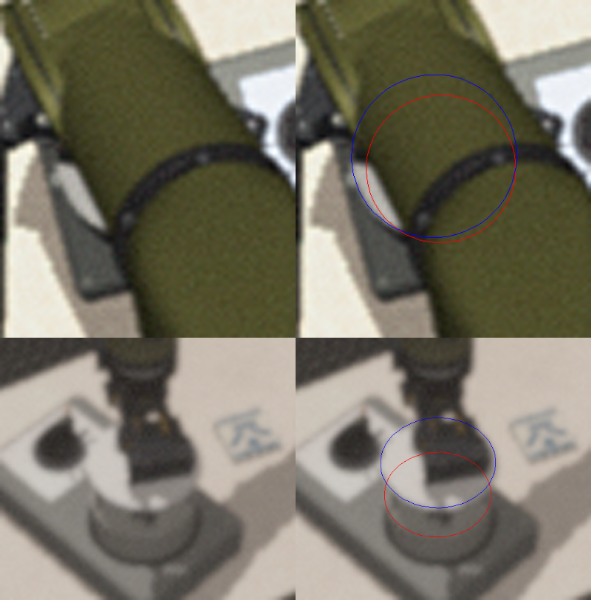

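The blue circle (cover) and red circle (rim) match both views to within about 2 mm. I'll descend to just above the rim, then ease in.

>>> drive_tool:
  deltas:
    - [[0,0,0],[0.6,-0.05,0.05],1.5]
    - [[0,0,0],[0.8,0,0],1.5]
    - [[0,0,0],[0.8,0,0],1.5]
    - [[0,0,0],[0.8,0,0],1.5]
    - [[0,0,0],[0.6,0,0],1.5]
    - [[0,0,0],[0.4,0,0],1.5]
    - [[0,0,0],[0,0,0],1.5]
    - [[0,0,0],[0,0,0],1.5]
    - [[0,0,0],[0,0,0],1.5]

```text
clock: 6.0
tool_pos: [0.611, 0.0976, 0.164]
eef_rot: [0.102, 0.699, -0.102, 0.7]
contact_force: [1.0, -0.6, -3.1]
opening: 0.318
```

```bash
python3 -c "
from h import *
togo([.6103,.0977,.151])"
```

```text
t 6.0 pos [0.611  0.0976 0.164 ] y-heading 73.4 tilt [ 7.e-04  3.e-04 -1.e+00] op 0.31805419902694054 F [ 1.03 -0.57 -3.15] q [-0.08  0.79 -0.27  1.66  0.29  0.72  0.79]
 shift cm (tool now): [ 1.3  -0.01 -0.07]
```

>>> drive_tool:
  deltas:
    - [[0,0,0],[0.2,0,0],1.5]
    - [[0,0,0],[0.15,0,0],1.5]
    - [[0,0,0],[0.15,0,0],1.5]
    - [[0,0,0],[0.15,0,0],1.5]
    - [[0,0,0],[0.15,0,0],1.5]
    - [[0,0,0],[0,0,0],1.5]
    - [[0,0,0],[0,0,0],1.5]

```text
clock: 6.58
tool_pos: [0.6106, 0.0975, 0.1556]
eef_rot: [0.102, 0.7, -0.102, 0.7]
contact_force: [-0.2, -0.3, -2.4]
opening: 0.316
```

The spigot underside is below the rim with no contact, so it is entering the bowl.

>>> drive_tool:
  deltas:
    - [[0,0,0],[0.12,0,0],1.5]
    - [[0,0,0],[0.12,0,0],1.5]
    - [[0,0,0],[0.12,0,0],1.5]
    - [[0,0,0],[0.06,0,0],1.5]
    - [[0,0,0],[0,0,0],1.5]
    - [[0,0,0],[0,0,0],1.5]

```text
clock: 7.08
tool_pos: [0.6107, 0.0975, 0.1514]
eef_rot: [0.102, 0.7, -0.102, 0.7]
contact_force: [-0.4, 0.3, -2.2]
opening: 0.316
```

>>> drive_tool:
  deltas:
    - [[0,0,0],[0.06,0,0],1.5]
    - [[0,0,0],[0.06,0,0],1.5]
    - [[0,0,0],[0.04,0,0],1.5]
    - [[0,0,0],[0,0,0],1.5]
    - [[0,0,0],[0,0,0],1.5]
    - [[0,0,0],[0,0,0],1.5]

```text
clock: 7.58
tool_pos: [0.6108, 0.0975, 0.1509]
eef_rot: [0.102, 0.699, -0.102, 0.7]
contact_force: [-2.5, -0.7, 5.6]
opening: 0.318
```

Contact came at z 0.151, exactly the predicted seated height. Letting go.

>>> drive_tool:
  deltas:
    - [[0,0,0],[0,0,0],3.2]
    - [[0,0,0],[0,0,0],3.8]
    - [[0,0,0],[0,0,0],4.6]
    - [[0,0,0],[0,0,0],5.5]
    - [[0,0,0],[0,0,0],6]
    - [[0,0,0],[0,0,0],6]
    - [[0,0,0],[0,0,0],6]
    - [[0,0,0],[0,0,0],6]
    - [[0,0,0],[0,0,0],6]

```text
clock: 8.33
tool_pos: [0.6107, 0.0975, 0.1499]
eef_rot: [0.102, 0.7, -0.102, 0.7]
contact_force: [0.7, -0.7, 0.4]
opening: 0.684
```

>>> drive_tool:
  deltas:
    - [[0,0,0],[-0.5,0,0],6]
    - [[0,0,0],[-1,0,0],6]
    - [[0,0,0],[-1,0,0],6]
    - [[0,0,0],[-1,0,0],6]
    - [[0,0,0],[-1,0,0],6]
    - [[0,0,0],[-1,0,0],6]
    - [[0,0,0],[-1,0,0],6]
    - [[0,0,0],[-1,0,0],6]
    - [[0,0,0],[0,0,0],6]
    - [[0,0,0],[0,0,0],6]

```text
clock: 9.17
tool_pos: [0.611, 0.0976, 0.2256]
eef_rot: [0.102, 0.699, -0.102, 0.7]
contact_force: [0.7, 0.2, -0.2]
opening: 0.682
```

```bash
python3 -c "
from h import *
togo([.6496,-.0448,.20],np.radians(105.6))"
```

```text
t 9.1667 pos [0.611  0.0976 0.2256] y-heading 73.39 tilt [ 1.3e-03  4.0e-04 -1.0e+00] op 0.682258239682406 F [ 0.72  0.16 -0.22] q [-0.07  0.72 -0.29  1.61  0.25  0.85  0.82]
 shift cm (tool now): [  2.56 -12.54   7.76]
 turn deg: [-3.221e+01  7.000e-02 -2.000e-02]  shift in final frame: [  2.56 -14.75  -0.11]
```

>>> drive_tool:
  deltas:
    - [[-5.4,0,0],[0,0,0],6]
    - [[-5.4,0,0],[0,0,0],6]
    - [[-5.4,0,0],[0,0,0],6]
    - [[-5.4,0,0],[0,0,0],6]
    - [[-5.4,0,0],[0,0,0],6]
    - [[-5.2,0,0],[0,0,0],6]
    - [[0,0,0],[0,-1.5,0],6]
    - [[0,0,0],[0,-2,0],6]
    - [[0,0,0],[0,-2.5,0],6]
    - [[0,0,0],[0,-2.5,0],6]
    - [[0,0,0],[0,-2.5,0],6]
    - [[0,0,0],[0,-2.5,0],6]

```text
clock: 10.17
tool_pos: [0.6469, -0.0355, 0.2242]
eef_rot: [-0.095, 0.701, 0.094, 0.7]
contact_force: [0.8, 1.3, -0.3]
opening: 0.68
```

>>> drive_tool:
  deltas:
    - [[0,0,0],[0,-1.2,0],6]
    - [[0,0,0],[0,0,0],6]
    - [[0,0,0],[0,0,0],6]

```text
clock: 10.42
tool_pos: [0.6499, -0.0442, 0.2244]
eef_rot: [-0.095, 0.701, 0.096, 0.7]
contact_force: [-0.4, 0.6, 0.7]
opening: 0.678
```

```bash
python3 - <<'E'
from h import *
K=[.6496,-.0448]
togo(K+[.20],np.radians(105.6))
d=cam("top");s=cam("scene")
x0,y0,w,h=190,155,95,75;D=s;S=8
g=cv2.resize(D["color"][y0:y0+h,x0:x0+w,::-1],None,fx=S,fy=S,interpolation=cv2.INTER_CUBIC).copy()
f=lambda P:np.int32(np.round((np.array(P)-[x0,y0]+.5)*S-.5)).reshape(-1,1,2)
for c,rad,z,col in(([.6103,.0977],.064,.132,(0,0,255)),(K,.024,.089,(0,255,0)),):
    cv2.polylines(g,[f(circ(D,c,rad,z))],True,col,1)
yw=.275;ex=np.array([np.cos(yw),np.sin(yw)]);ey=np.array([-ex[1],ex[0]])
b=[np.r_[K+a*.023*ex+e*.007*ey,.125] for a,e in((1,1),(1,-1),(-1,-1),(-1,1))]
cv2.polylines(g,[f([proj(D,q) for q in b])],True,(0,255,255),1)
cv2.imwrite("pics/k1.png",g);print(g.shape)
E
```

```text
t 10.4167 pos [ 0.6499 -0.0442  0.2244] y-heading 105.47 tilt [-1.e-03  9.e-04 -1.e+00] op 0.6777995693851238 F [-0.41  0.56  0.65] q [ 0.24  0.78 -0.47  1.5   0.4   0.96  1.5 ]
 shift cm (tool now): [ 2.44 -0.05 -0.04]
 turn deg: [-0.13 -0.04 -0.06]  shift in final frame: [ 2.44 -0.05 -0.04]
(600, 760, 3)
```

View pics/k1.png

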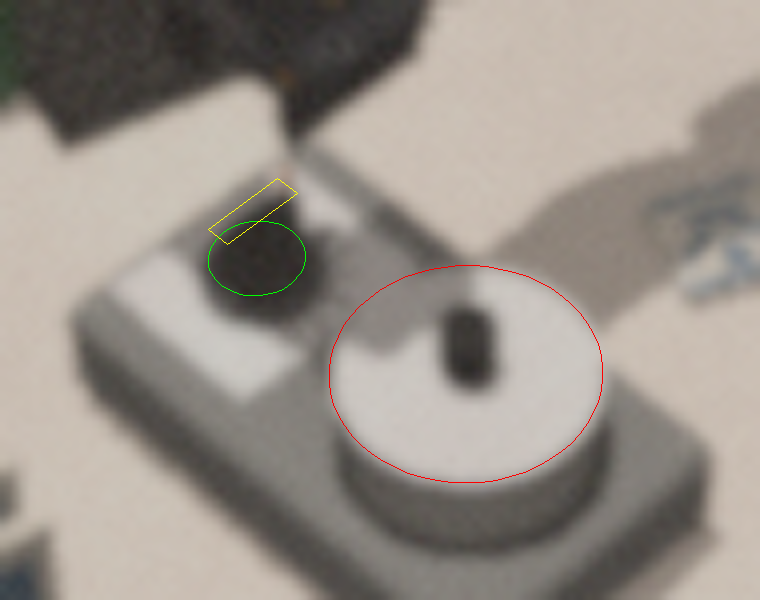

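The red circle shows the cover seated squarely, and the knob bar's pointer end is where predicted. Descending on the knob.

>>> drive_tool:
  deltas:
    - [[0,0,0],[1,-0.05,-0.03],5]
    - [[0,0,0],[1.5,0,0],5]
    - [[0,0,0],[1.5,0,0],5]
    - [[0,0,0],[1.5,0,0],5]
    - [[0,0,0],[1.5,0,0],5]
    - [[0,0,0],[1.5,0,0],5]
    - [[0,0,0],[1.4,0,0],5]
    - [[0,0,0],[1.2,0,0],5]
    - [[0,0,0],[0.7,0,0],5]
    - [[0,0,0],[0,0,0],5]
    - [[0,0,0],[0,0,0],5]
  force: 15

```text
clock: 11.43
tool_pos: [0.65, -0.0441, 0.1068]
eef_rot: [-0.096, 0.701, 0.096, 0.7]
contact_force: [0.5, 0.8, -0.3]
opening: 0.566
```

>>> drive_tool:
  deltas:
    - [[0,0,0],[0,0,0],4]
    - [[0,0,0],[0,0,0],3]
    - [[0,0,0],[0,0,0],2.5]
    - [[0,0,0],[0,0,0],2]
    - [[0,0,0],[0,0,0],1.5]
    - [[0,0,0],[0,0,0],1]
    - [[0,0,0],[0,0,0],0.8]
    - [[0,0,0],[0,0,0],0.8]
    - [[0,0,0],[0,0,0],0.8]
    - [[0,0,0],[0,0,0],0.8]

```text
clock: 12.27
tool_pos: [0.6499, -0.0431, 0.1072]
eef_rot: [-0.096, 0.701, 0.097, 0.701]
contact_force: [-2.3, 5.1, 5.0]
opening: 0.156
```

```bash
python3 -c "
from h import *
togo([.6496,-.0448,.106],np.radians(105.6));print(r.get_state()['moment'])"
```

```text
t 12.2667 pos [ 0.6499 -0.0431  0.1072] y-heading 105.65 tilt [-2.0e-04  1.9e-03 -1.0e+00] op 0.15649879154470425 F [-2.3   5.09  5.01] q [ 0.21  0.93 -0.4   1.58  0.48  0.74  1.43]
 shift cm (tool now): [ 0.12 -0.15 -0.07]
 turn deg: [ 0.05  0.02 -0.11]  shift in final frame: [ 0.12 -0.15 -0.07]
[ 0.9835549   0.62111625 -0.08163721]
```

The bar is gripped (13.8 mm). The 5 N along +y shows the knob is 1–2 mm further left than commanded, so I'll relieve that and firm up the grip.

>>> drive_tool:
  deltas:
    - [[0,0,0],[0.05,0.08,0],0.8]
    - [[0,0,0],[0,0.07,0],0.8]
    - [[0,0,0],[0,0,0],0.8]
    - [[0,0,0],[0,0,0],0.8]
  force: 50

```text
clock: 12.6
tool_pos: [0.6498, -0.0431, 0.1072]
eef_rot: [-0.096, 0.7, 0.096, 0.701]
contact_force: [-1.8, 1.6, 7.2]
opening: 0.15
```

```bash
python3 -c "
from h import *
togo([.6496,-.0448,.106],np.radians(105.6));print(r.get_state()['moment'])"
```

```text
t 12.6 pos [ 0.6498 -0.0431  0.1072] y-heading 105.59 tilt [ 5.e-04  0.e+00 -1.e+00] op 0.14971233006857976 F [-1.77  1.6   7.21] q [ 0.21  0.92 -0.4   1.58  0.48  0.74  1.43]
 shift cm (tool now): [ 0.12 -0.16 -0.07]
 turn deg: [-0.01  0.03  0.01]  shift in final frame: [ 0.12 -0.16 -0.07]
[ 0.61607391  0.58471417 -0.11603647]
```

>>> drive_tool:
  deltas:
    - [[1.5,0,0],[-0.05,0,0],0.8]
    - [[3,0,0],[0,0,0],0.8]
    - [[3,0,0],[0,0,0],0.8]
    - [[3,0,0],[0,0,0],0.8]
    - [[3,0,0],[0,0,0],0.8]
    - [[3,0,0],[0,0,0],0.8]
    - [[3,0,0],[0,0,0],0.8]
    - [[3,0,0],[0,0,0],0.8]
    - [[0,0,0],[0,0,0],0.8]
    - [[0,0,0],[0,0,0],0.8]
    - [[0,0,0],[0,0,0],0.8]

```text
clock: 13.52
tool_pos: [0.6498, -0.0434, 0.1072]
eef_rot: [0.042, 0.706, -0.042, 0.706]
contact_force: [-1.6, 1.9, 4.9]
opening: 0.155
```

```bash
python3 -c "
from h import *
togo([.6496,-.0448,.106],np.radians(105.6-67.5));print(r.get_state()['moment'])"
```

```text
t 13.5167 pos [ 0.6498 -0.0434  0.1072] y-heading 83.18 tilt [ 4.e-04 -4.e-04 -1.e+00] op 0.1549406730951048 F [-1.56  1.87  4.92] q [ 0.15  0.91 -0.3   1.58  0.37  0.7   1.13]
 shift cm (tool now): [ 0.12 -0.14 -0.01]
 turn deg: [4.508e+01 3.000e-02 1.000e-02]  shift in final frame: [ 0.12 -0.1   0.09]
[0.44166188 0.42795507 0.1377444 ]
```

The moment of 0.138 Nm fits the first stop (spring torque about 0.11 Nm). Continuing.

>>> drive_tool:
  deltas:
    - [[3,0,0],[0,0,0],0.8]
    - [[3,0,0],[0,0,0],0.8]
    - [[3,0,0],[0,0,0],0.8]
    - [[3,0,0],[0,0,0],0.8]
    - [[3,0,0],[0,0,0],0.8]
    - [[3,0,0],[0,0,0],0.8]
    - [[3,0,0],[0,0,0],0.8]
    - [[3,0,0],[0,0,0],0.8]
    - [[3,0,0],[0,0,0],0.8]
    - [[3,0,0],[0,0,0],0.8]
    - [[3,0,0],[0,0,0],0.8]
    - [[0,0,0],[0,0,0],0.8]

```text
clock: 14.52
tool_pos: [0.6496, -0.0439, 0.1072]
eef_rot: [0.241, 0.664, -0.242, 0.665]
contact_force: [-2.0, 1.2, 5.9]
opening: 0.158
```

>>> drive_tool:
  deltas:
    - [[3,0,0],[0,0,0],0.8]
    - [[3,0,0],[0,0,0],0.8]
    - [[3,0,0],[0,0,0],0.8]
    - [[2.6,0,0],[0,0,0],0.8]
    - [[0,0,0],[0,0,0],0.8]
    - [[0,0,0],[0,0,0],0.8]
    - [[0,0,0],[0,0,0],0.8]

```text
clock: 15.1
tool_pos: [0.6495, -0.0441, 0.1072]
eef_rot: [0.306, 0.637, -0.307, 0.637]
contact_force: [-2.6, 2.4, 5.9]
opening: 0.155
```

```bash
python3 - <<'E'
from h import *
togo([.6496,-.0448,.106],np.radians(105.6-67.5));print([r.get_state()['moment'].round(3)])
d=cam("top");s=cam("scene")
a=cv2.resize(d["color"][135:205,215:310,::-1],None,fx=5,fy=5,interpolation=cv2.INTER_CUBIC)
b=cv2.resize(s["color"][155:215,195:290,::-1],None,fx=8,fy=8,interpolation=cv2.INTER_CUBIC)
b=b[:,:760];b=cv2.resize(b,(475,300));cv2.imwrite("pics/f1.png",cv2.resize(b,(760,480)))
E
```

```text
t 15.1 pos [ 0.6495 -0.0441  0.1072] y-heading 38.56 tilt [-4.0e-04 -1.1e-03 -1.0e+00] op 0.15534174932250364 F [-2.58  2.38  5.9 ] q [ 0.04  0.9  -0.09  1.59  0.12  0.66  0.57]
 shift cm (tool now): [ 0.12 -0.04  0.06]
 turn deg: [0.46 0.03 0.06]  shift in final frame: [ 0.12 -0.04  0.06]
[array([0.218, 0.46 , 0.101])]
```

View pics/f1.png

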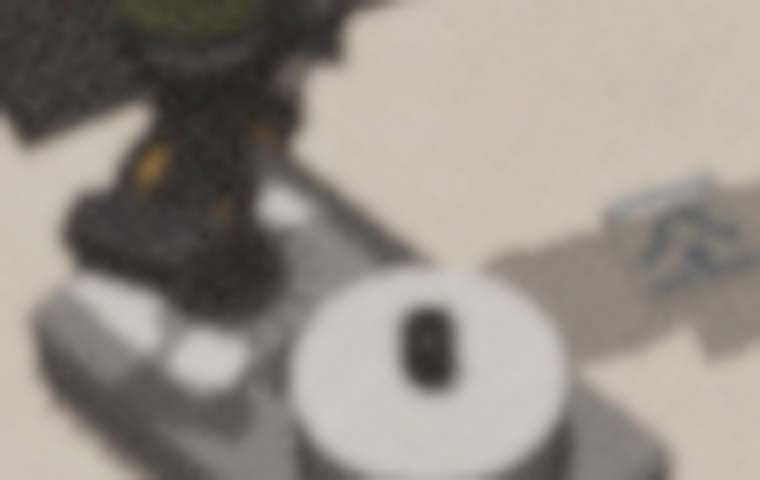

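The cover is still seated at (430,370) and the gripper is on the knob. The tool has turned 67.1°, and the moment is slightly below the stop value, so I'll add 1° and hold.

>>> drive_tool:
  deltas:
    - [[0.5,0,0],[0,0,0],0.8]
    - [[0.5,0,0],[0,0,0],0.8]
    - [[0,0,0],[0,0,0],0.8]
    - [[0,0,0],[0,0,0],0.8]
    - [[0,0,0],[0,0,0],0.8]
    - [[0,0,0],[0,0,0],0.8]
    - [[0,0,0],[0,0,0],0.8]
    - [[0,0,0],[0,0,0],0.8]
    - [[0,0,0],[0,0,0],0.8]
    - [[0,0,0],[0,0,0],0.8]
    - [[0,0,0],[0,0,0],0.8]
    - [[0,0,0],[0,0,0],0.8]

```text
clock: 16.2
tool_pos: [0.6495, -0.044, 0.1072]
eef_rot: [0.312, 0.634, -0.313, 0.634]
contact_force: [-1.9, 2.6, 5.9]
opening: 0.154
```

```bash
python3 - <<'E'
from h import *
m=[]
for i in range(6):
    r.snapshot("scene");m.append(r.get_state()["moment"][2])
togo([.6496,-.0448,.106],np.radians(105.6-67.5));print(np.round(m,3))
E
```

```text
t 16.5 pos [ 0.6495 -0.0441  0.1072] y-heading 37.57 tilt [-4.e-04 -1.e-03 -1.e+00] op 0.15095517535848682 F [-2.12  1.61  6.12] q [ 0.04  0.9  -0.09  1.59  0.11  0.66  0.56]
 shift cm (tool now): [ 0.12 -0.04  0.06]
 turn deg: [-0.53  0.03  0.05]  shift in final frame: [ 0.12 -0.04  0.06]
[0.142 0.14  0.165 0.082 0.13  0.072]
```

The moment averages about 0.12 Nm against an expected 0.13 at the third stop, with 68° turned. Handing in.

```bash
python3 -c "
from h import *
print(r.finish_job());togo([.6496,-.0448,.106])"
```

```text
the job is handed in; nothing more can be done
None
the job is handed in; nothing more can be done
```

The job is handed in: the cover is on the grinding bowl, and the gripper is holding the selector knob on what my checks say is the third stop. The hand-in gave no verdict. The last state reading was at 16.5 s of the 51 s allowed.

- **Cover:** I lowered it until it touched at tool height 0.151 m, the predicted seated height. Pressing on it put about 9 N on the bowl. After letting go, the flange outline matched the predicted seated circle in the scene camera. A later picture, with the knob turned, showed it still in place.
- **Knob:** I gripped it at 50 N and turned the tool 68° clockwise; the third stop is at 67.5°. The resisting moment averaged about 0.12 Nm while holding, close to the 0.13 Nm expected there.

**Remaining doubts:**
- **Stop not seen:** the gripper hid the pointer and dial marks, so the stop rests on tool angle and torque, not a direct view. Single moment readings varied from 0.07 to 0.17 Nm.
- **Mill yaw:** my estimates were 0.27 rad (from the deck screws) and 0.30 rad (from the bowl-to-knob line). I used about 0.275. The difference of about 1.6° is inside the roughly ±7° allowed.
- **Bystanders:** I did not measure them again at the end; nothing I did should have touched them.

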